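# Fish the spice basket out of a deep brine canister

### The job

Take the hook picker from its caddy, reach down into the deep canister with it and hook the small round spice basket (not the square weight in the other canister) by its wire bail. Lift the basket out on the hook and set it upright, without dropping it, in the caddy's shallow tray, then hang the picker back in its holder on the caddy. Move the basket with the picker only: keep the gripper's fingers off it.

Things in the scene. Friction and masses are not known exactly. Their poses are not given: they have to be found in the camera images.
- picker: Steel hook picker, upright in the caddy's holder. Origin: middle of the hook's underside; z up, x the way the hook points. Prong 6 thick along x (z 0 to 6), upturned tip at x=14 up to z=14; a bar caught on it lies near x=0. Rod 8 thick at x=-13; hook and rod span x=-17 to 17. Guard plate 92 (x) by 64 mm at z=110 to 115. Black handle to grip, 24x24 mm, centred at x=-13, y=0, z=115 to 171.
- basket: Round dark basket, 46 mm across, 20 high, 0.12 kg, on a canister's floor within 5 mm of its middle. Origin: centre of underside, z up. Bright wire bail 5 thick in its y-z plane: uprights at y=-20 and 20 to z=44, sloping up to a peak at y=0 (underside z=51, top z=56); hook it along x from either side, window z=20 to 51. The other canister holds a square steel weight with a like bail: not wanted.
- canister: White open-topped canister holding the basket (fixed): outside 128 (x) by 66 (y) by 130 mm high, walls and floor 4 mm, so the well is 120 by 58 mm. Origin: centre of its underside, on the table. The basket's x axis is within 6 degrees of its long x axis. An identical canister with the square weight stands beside it, over 100 mm away centre to centre.
- caddy: Aluminium caddy (fixed), base 130 (x) by 280 (y) by 4 mm; origin: centre of its underside, on the table. Shallow tray centred at y=-70: inside 120x120 mm, floor z=4, walls 5 mm, up to z=19. Picker holder: upright tube centred at y=75, inside 60 (x) by 36 (y) mm, walls 4, rim z=120. The picker hangs in it, prong along x either way, plate on the rim, its origin at x=0, y=75, z=10.
Mind the look-alikes: they are no part of the job. What is shaped like the picker but brown or yellow is not meant.

How it is judged:
On the way:
1. the basket hangs on the picker, clear above the canister (height (world z) of basket above 0.128 m and contact force between picker and basket above 0.2 N and contact force between the fingers and basket below 0.1 N), for 0.1 s.
At the end, for the whole second after the job is handed in: The round basket stands upright (10 degrees) at rest on the tray floor, off the hook, within 45 mm of the tray's centre each way; the picker hangs at rest in the holder, plate on the rim, upright (0.1 rad), within 20 mm of the holder's centre each way and 6 mm of its hanging height (x of basket in the frame of caddy between -0.045 and 0.045 m and y of basket in the frame of caddy between -0.115 and -0.025 m and z of basket in the frame of caddy below 0.01 m and angle between basket's own z axis and vertical below 0.17 rad and linear speed of each of basket, picker below 0.03 m/s and contact force between picker and basket below 0.05 N and x of picker in the frame of caddy between -0.02 and 0.02 m and y of picker in the frame of caddy between 0.055 and 0.095 m and z of picker in the frame of caddy between 0.004 and 0.016 m and angle between picker's own z axis and vertical below 0.1 rad); the robot touches nothing.
It fails at once if the fingers touch the basket (contact force between the fingers and basket above 1 N).
It fails at once if the basket is dropped (falls free for more than about 20 mm) (linear speed of basket above 0.63 m/s and contact force between picker and basket below 0.02 N).
It also fails if it takes over 70 s, if anything falls off the work surface, if the arm or the gripper's body presses on something with over 40 N, if the wrist force passes 120 N, or if a joint passes its speed limit or range.

### The arm

A 7-joint arm with a two-finger parallel gripper is mounted at the origin on the work surface. World frame = base frame: x ahead of the robot, y to its left, z up, the work surface at z = 0. Lengths are in m, angles in rad, forces in N, time in s.
With the tool pointing down it reaches from about 0.425 to 0.875 m from the base axis. Payload 8.4 kg.
Tool frame: the origin (TCP) lies between the finger pads; the fingertips stand 17 mm ahead of it and the grasp point (between the pads) lies 2 mm behind it (tip_reach is the z of the fingertips in the tool frame, in m); z points along the fingers, x is the direction in which the jaws open and shut, and the axes are right-handed (so a half turn about z gives the same grasp; the last joint's range is limited). The gripper opens to 85 mm and grips with 20 to 120 N. Pads are 22 mm wide; open, the fingers measure 114 mm over their backs; the gripper's body (76 mm by 85 mm) begins 54 mm behind the grasp point. The pads swing forward as they close: fully open they stand 13 mm farther back than shut.
Start: joints at [1.16, 0.333, 0.04, 1.465, -0.013, 1.343, -0.059], TCP at [0.199, -0.619, 0.248] pointing down, gripper open.
Joint ranges: [-2.58, 2.58], [-0.38, 2.09], [-1.3, 1.39], [0.25, 2.4], [-1.5, 4.64], [0.08, 2.09], [-2.65, 2.65]. Speed limits (rad/s): [2.22, 2.22, 2.79, 2.79, 3.14, 3.14, 3.14].

### API

Orientations are given as a unit quaternion [w, x, y, z].
In Python, from plant import get_state, read_camera, get_calibration, job_done, tip_reach gives the robot as it stands.
- The arm moves only by the tool play_rows, never from a script. Its argument "increments" is a list that holds one entry, the list of rows, each a list of 5 numbers: the shift along the world's x, y, z in mm, then the turn about the world's z in rad, then the closure, from 0 (fully open) to 1 (shut). In form: [[[dx, dy, dz, roll, gripper], ...]]. A call has 1 to 8 rows; each row shifts and turns the commanded pose from where the row before left it; what a row does not reach is not made up. A row lasts 1/10 s, in which the tool goes at most 50 mm and 8.59 degrees, less where a joint would pass 70% of its speed; a pose out of reach is approached as far as the arm can. A call with a gripper value outside its range is refused whole. The fingers move at their own pace and stop on an object; "squeeze" is the grip in N (left out, the last holds). Time passes only in rows, so rows that do not move let the fingers close. It gives the time, the measured TCP pose, the force and the opening at its end, in the units of the state.
- get_state(): the state, without advancing time (a new reading comes with each control period).
- read_camera(name): name is "scene" or "top"; returns the picture (400x640x3 uint8, red, green, blue); there is no depth.
- get_calibration(name): a dict with "K" (3x3 intrinsics, pixels), "k1" (the pictures are not rectified: a ray, as slopes to the right and down, at radius r is drawn at 1 + k1 r^2 times it, then the intrinsics apply), "R" (3x3) and "t" (3): a world point X has camera coordinates R X + t. Camera axes: x right, y down, z forward; pixel columns grow to the right and rows downward; lengths in m; the calibration is good to about 2 mm. A picture is of the moment at which its call begins. get_calibration takes no time and is no camera call.
- job_done(): hands the job in, once; it reports no verdict.
The state is a dict: "clock": time; "joint_positions": joint angles; "qd": joint speeds; "joint_torque": joint torques, N m; "eef_pos": TCP position; "ee_rot": TCP orientation; "contact_force": force on the tool from outside, world axes, zero at the start; "moment": the same for the moment, N m; "grip_width": finger opening in m.
Only numpy, scipy, OpenCV 4.12 (cv2) and the standard library are available. Lean on these libraries where they do the work, as an engineer would, in place of code of your own. Each camera call takes 0.05 s, during which the arm holds its last target. There are 200 camera calls.

## Working session

There is one attempt and no reset: what is moved stays moved. The work goes in short steps, Python scripts to look and compute and a tool call to move; the robot and the scene stay as the last step left them, time stands still between calls to the robot, and variables do not carry over. Pictures are saved under pics/ and viewed, about 8 in all and at most 12, crops included, and the job is handed in when it is done.

Besides the shell and the picture viewer there is one more tool, called after ">>>" as name(argument=value, ...) on one line, values as JSON. play_rows: Moves the arm, as the interface text tells. Its arguments: {"type":"object","properties":{"increments":{"type":"array"},"squeeze":{"type":"number"}},"required":["increments"]}

```bash
mkdir -p pics; cat > h.py <<'E'
import numpy as np, cv2
from plant import *
def shot(n,f=None):
    im=read_camera(n); 
    if f: cv2.imwrite('pics/'+f,im[:,:,::-1])
    return im
def ray(n,u,v):
    c=get_calibration(n);K=np.array(c['K']);R=np.array(c['R']);t=np.array(c['t'])
    d=np.array([(u-K[0,2])/K[0,0],(v-K[1,2])/K[1,1]]);s=d.copy()
    for _ in range(20): s=d/(1+c['k1']*(s@s))
    return -R.T@t, R.T@np.array([s[0],s[1],1])
def onz(n,u,v,z):
    o,d=ray(n,u,v);return o+d*(z-o[2])/d[2]
def proj(n,X):
    c=get_calibration(n);K=np.array(c['K']);p=np.array(c['R'])@X+np.array(c['t']);s=p[:2]/p[2];s=s*(1+c['k1']*(s@s))
    return K[:2,:2]@s+K[:2,2]
E
python3 - <<'E'
from h import *
a=shot('scene','s1.png');b=shot('top','t1.png')
for n in('scene','top'):
    c=get_calibration(n);print(n,c['K'],c['k1'],ray(n,320,200))
print(get_state())
E
```

```text
scene [[394.67028567   0.         320.82971499]
 [  0.         394.67028567 200.01232435]
 [  0.           0.           1.        ]] 0.005205028343086718 (array([1.08763599, 0.45931481, 0.73867071]), array([-0.4956598 , -0.40937097, -0.76599033]))
top [[462.15374015   0.         327.09531738]
 [  0.         462.15374015 204.16262566]
 [  0.           0.           1.        ]] -0.07023527773921796 (array([0.55540237, 0.06326238, 1.02848629]), array([ 0.05770441,  0.03926487, -0.99772006]))
{'clock': 0.1, 'joint_positions': array([ 1.15981026,  0.33384219,  0.03984969,  1.46617203, -0.013403  ,
        1.34331272, -0.05850077]), 'qd': array([-0.00020044, -0.00181523,  0.00139895,  0.00025589, -0.00029618,
        0.00019507, -0.00097906]), 'joint_torque': array([ 3.37543563e-03, -6.60019183e+01,  1.36975005e+00, -4.06476295e+01,
        1.69158785e-02,  8.89128889e-03, -3.05468939e-05]), 'eef_pos': array([ 0.19926683, -0.61829468,  0.24751389]), 'ee_rot': array([-3.96266621e-04,  8.08320335e-01, -5.88742470e-01, -6.18214961e-04]), 'contact_force': array([ 0.28004523, -0.23636286,  0.6328587 ]), 'moment': array([-0.0005954 , -0.00187781,  0.02247671]), 'grip_width': 0.08547783879587115}
```

View pics/s1.png

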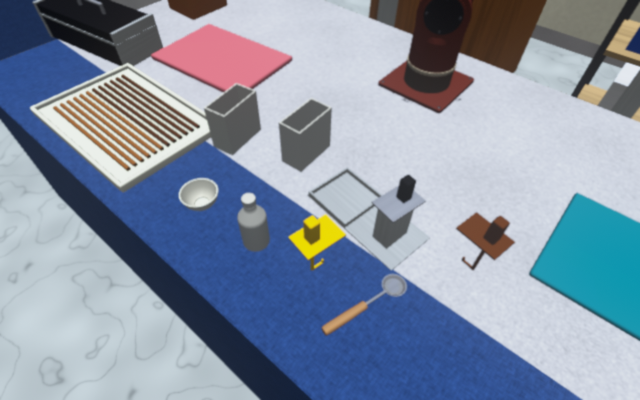

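View pics/t1.png

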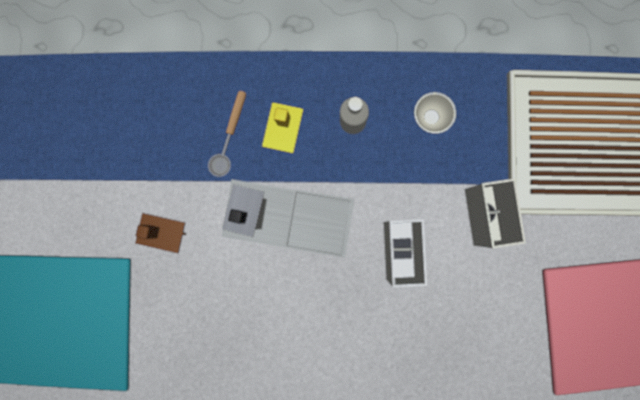

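```bash
python3 - <<'E'
from h import *
b=np.median([shot('top') for _ in range(3)],0).astype(np.uint8)[:,:,::-1]
cv2.imwrite('pics/raw.png',b)
f=lambda y0,y1,x0,x1,s:cv2.resize(b[y0:y1,x0:x1],None,fx=s,fy=s,interpolation=cv2.INTER_CUBIC)
A=f(175,265,210,370,5)[:, :800]; cv2.imwrite('pics/z1.png',A)
B=f(175,295,375,535,5); cv2.imwrite('pics/z2.png',B)
E
```

```text
(no output)
```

View pics/z1.png

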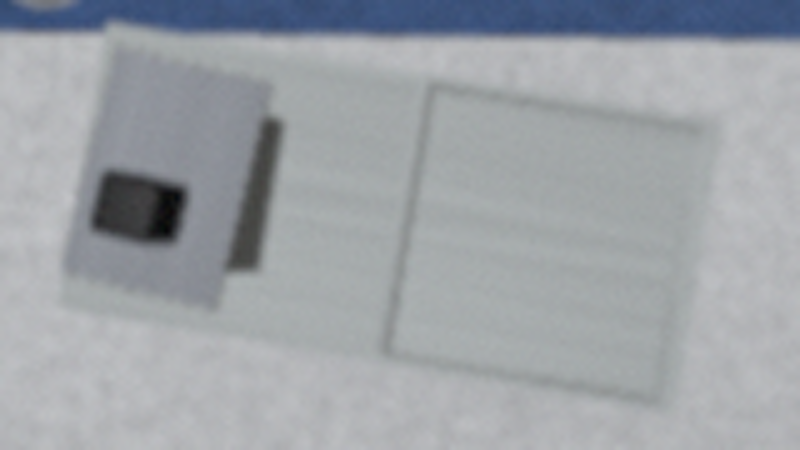

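View pics/z2.png

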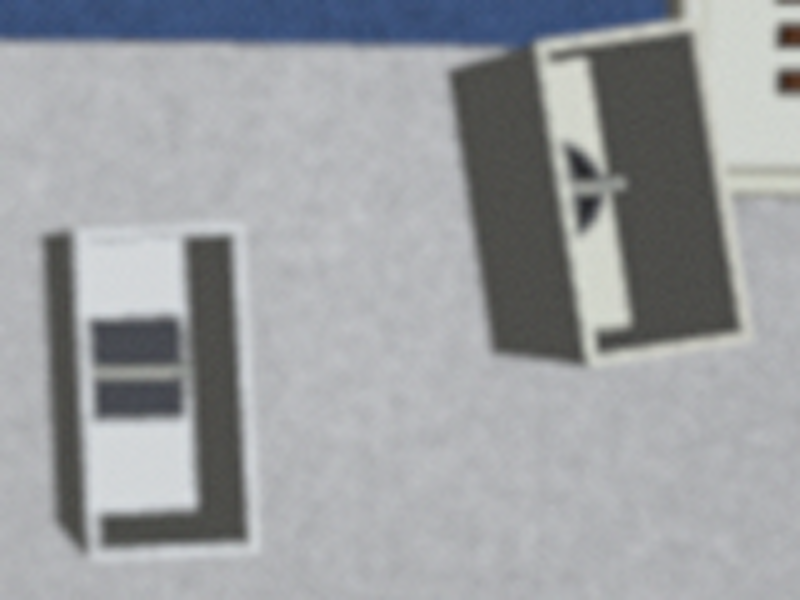

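```bash
python3 - <<'E'
from h import *
def P(x,y,z,o): return onz('top',o[0]+(x+.5)/5-.5,o[1]+(y+.5)/5-.5,z)[:2]
A=(210,175);B=(375,175);np.set_printoptions(precision=4,suppress=True)
c=np.array([P(107,20,.004,A),P(718,122,.019,A),P(665,405,.019,A),P(60,305,.004,A)])
print('caddy',c,c.mean(0)); 
yd=(c[0]+c[3]-c[1]-c[2]);print('yaw',np.arctan2(-yd[0],yd[1]),np.linalg.norm(yd)/2, c[0]-c[3],c[1]-c[2])
w=np.arctan2(-yd[0],yd[1]);R=np.array([[np.cos(w),-np.sin(w)],[np.sin(w),np.cos(w)]]);m=c.mean(0)
print('holder',m+R@[0,.075],'tray',m+R@[0,-.07])
p=np.array([P(112,50,.125,A),P(272,85,.125,A),P(215,308,.125,A),P(65,270,.125,A)]);print('plate',p,p.mean(0),(p-m)@R)
h=P(126,206,.181,A);print('handle',h,(h-m)@R)
k=np.array([P(533,42,.13,B),P(693,25,.13,B),P(752,340,.13,B),P(590,365,.13,B)]);km=k.mean(0)
xd=k[0]+k[1]-k[2]-k[3];kw=np.arctan2(xd[1],xd[0]);print('can',k,km,kw,np.linalg.norm(xd)/2,np.linalg.norm(k[0]-k[1]))
Rk=np.array([[np.cos(kw),-np.sin(kw)],[np.sin(kw),np.cos(kw)]])
for n,x,y,z in[('bailR',627,183,.047),('bailL?',572,188,.06),('diskR',605,188,.022),('dtop',568,145,.024),('dbot',580,233,.024)]:
    q=P(x,y,z,B);print(n,q,(q-km)@Rk)
E
```

```text
caddy [[0.6606 0.3041]
 [0.6168 0.0304]
 [0.4932 0.0522]
 [0.5326 0.3225]] [0.5758 0.1773]
yaw -0.1519391228842248 0.27517684060531467 [ 0.128  -0.0184] [ 0.1236 -0.0218]
holder [0.5871 0.2514] tray [0.5652 0.1081]
plate [[0.6363 0.2734]
 [0.623  0.2094]
 [0.5351 0.2303]
 [0.5491 0.2902]] [0.5859 0.2508] [[ 0.0452  0.1041]
 [ 0.0418  0.0389]
 [-0.0483  0.0462]
 [-0.0434  0.1075]]
handle [0.5735 0.2538] [-0.0139  0.0753]
can [[ 0.6441 -0.2157]
 [ 0.6516 -0.279 ]
 [ 0.5288 -0.3015]
 [ 0.5186 -0.2376]] [ 0.5858 -0.2585] 0.1772285814719103 0.12613607045854663 0.06375957050160595
bailR [ 0.5926 -0.2816] [ 0.0026 -0.0239]
bailL? [ 0.5897 -0.2536] [0.0048 0.0041]
diskR [ 0.5913 -0.2806] [ 0.0015 -0.0228]
dtop [ 0.6097 -0.2637] [ 0.0227 -0.0094]
dbot [ 0.5715 -0.2689] [-0.0159 -0.0077]
```

>>> play_rows(increments=[[[30,25,5,0.05,0],[30,25,5,0.05,0],[30,25,5,0.05,0],[30,25,5,0.05,0],[30,25,5,0.05,0],[30,25,5,0.05,0],[30,25,5,0.05,0],[30,25,5,0.05,0]]], squeeze=100)

```text
clock: 1.05
eef_pos: [0.4404, -0.4174, 0.2886]
ee_rot: [0.0, 0.91, -0.416, 0.0]
contact_force: [0.8, 0.4, -0.5]
grip_width: 0.0852
```

>>> play_rows(increments=[[[15,30,0,0.05,0],[15,35,0,0.05,0],[15,35,0,0.05,0],[15,35,0,0.05,0],[15,35,0,0.05,0],[15,35,0,0.05,0],[15,35,0,0.05,0],[15,35,0,0.05,0]]])

```text
clock: 1.85
eef_pos: [0.5597, -0.1422, 0.2884]
ee_rot: [0.0, 0.974, -0.227, 0.0]
contact_force: [0.5, -0.6, 0.1]
grip_width: 0.0853
```

>>> play_rows(increments=[[[0,35,0,0.05,0],[0,35,0,0.05,0],[0,35,0,0.05,0],[0,35,0,0.05,0],[0,35,0,0.05,0],[0,35,0,0.05,0],[0,35,0,0,0],[0,35,0,0,0]]])

```text
clock: 2.65
eef_pos: [0.5592, 0.1376, 0.2884]
ee_rot: [0.0, 0.997, -0.08, 0.0]
contact_force: [1.7, -0.2, -0.5]
grip_width: 0.0851
```

>>> play_rows(increments=[[[3,29,0,0,0],[4,29,0,0,0],[4,29,0,0,0],[3,29,0,0,0],[0,0,-15,0,0],[0,0,-15,0,0],[0,0,-10,0,0],[0,0,0,0,0]]])

```text
clock: 3.45
eef_pos: [0.573, 0.2503, 0.2461]
ee_rot: [0.001, 0.997, -0.08, -0.001]
contact_force: [-0.6, 0.3, 0.5]
grip_width: 0.0853
```

```bash
python3 - <<'E'
from h import *
a=shot('scene');b=shot('top')
f=lambda i,y0,y1,x0,x1,s:cv2.resize(i[y0:y1,x0:x1,::-1],None,fx=s,fy=s,interpolation=cv2.INTER_CUBIC)
A=f(a,120,270,300,450,4);B=f(b,160,310,180,330,4)[:, :]
cv2.imwrite('pics/m1.png',cv2.resize(np.hstack([A,B]),(800,400)))
print(get_state()['eef_pos'])
E
```

```text
[0.57362057 0.25121513 0.24827257]
```

View pics/m1.png

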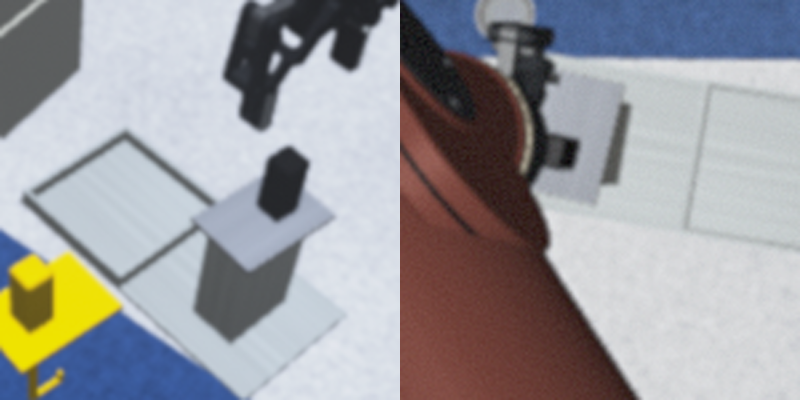

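```bash
python3 - <<'E'
from h import *
print(onz('scene',300+287/2.667,120+159/2.667,.181))
E
```

```text
[0.57613267 0.25579666 0.181     ]
```

>>> play_rows(increments=[[[0,2,-20,0,0],[0,0,-20,0,0],[0,0,-20,0,0],[0,0,-15,0,0],[0,0,-15,0,0],[0,0,0,0,0],[0,0,0,0,0.4],[0,0,0,0,0.5]]])

```text
clock: 4.35
eef_pos: [0.5739, 0.2547, 0.1594]
ee_rot: [-0.0, 0.997, -0.079, 0.001]
contact_force: [-0.5, 0.0, -0.1]
grip_width: 0.059
```

>>> play_rows(increments=[[[0,0,0,0,0.6],[0,0,0,0,0.7],[0,0,0,0,0.8],[0,0,0,0,1],[0,0,0,0,1],[0,0,0,0,1],[0,0,0,0,1],[0,0,0,0,1]]])

```text
clock: 5.15
eef_pos: [0.5738, 0.2545, 0.1592]
ee_rot: [-0.0, 0.997, -0.079, 0.001]
contact_force: [-0.5, 0.2, 6.3]
grip_width: 0.0229
```

>>> play_rows(increments=[[[0,0,10,0,1],[0,0,15,0,1],[0,0,20,0,1],[0,0,20,0,1],[0,0,20,0,1],[0,0,20,0,1],[0,0,20,0,1],[0,0,25,0,1]]])

```text
clock: 5.95
eef_pos: [0.573, 0.2542, 0.3097]
ee_rot: [0.0, 0.997, -0.079, -0.0]
contact_force: [0.6, -0.0, -1.3]
grip_width: 0.0232
```

```bash
python3 - <<'E'
from h import *
a=shot('scene');cv2.imwrite('pics/g1.png',cv2.resize(a[90:240,310:460,::-1],(600,600),interpolation=cv2.INTER_CUBIC));print(get_state()['eef_pos'],get_state()['contact_force'])
E
```

```text
[0.57408061 0.25513313 0.31469323] [-0.21256287  0.561328    2.73766877]
```

View pics/g1.png

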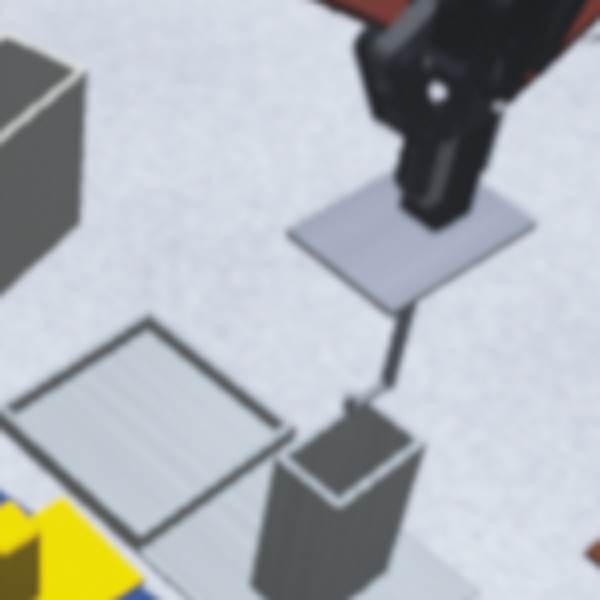

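```bash
python3 - <<'E'
from h import *
q=lambda x,y,z:onz('scene',310+(x+.5)/4-.5,90+(y+.5)/4-.5,z)
print(np.mean([q(x,y,.12) for x,y in((285,462),(337,505),(420,442),(365,400))],0))
print('tip seen',q(351,398,.179))
w=-.158;d=np.array([np.cos(w),np.sin(w)]);print('tip exp',np.array([.574,.255])+.027*d, 'rod bottom seen',q(388,385,.166))
E
```

```text
[0.58815463 0.25264278 0.12      ]
tip seen [0.60825996 0.25368222 0.179     ]
tip exp [0.60066369 0.25075173] rod bottom seen [0.57797207 0.25791205 0.166     ]
```

>>> play_rows(increments=[[[0,-20,0,0.0,1],[0,-35,0,0.02,1],[0,-40,0,0.05,1],[0,-40,0,0.05,1],[0,-40,0,0.05,1],[0,-40,0,0.05,1],[0,-40,0,0.05,1],[0,-40,0,0.05,1]]])

```text
clock: 6.8
eef_pos: [0.5731, -0.042, 0.3093]
ee_rot: [0.0, 0.997, 0.082, 0.0]
contact_force: [1.2, 0.4, -1.1]
grip_width: 0.0229
```

>>> play_rows(increments=[[[-4,-35,0,0.013,1],[-4,-35,0,0,1],[-4,-35,0,0,1],[-4,-35,0,0,1],[-4,-35,0,0,1],[-4,-30,0,0,1],[-1,-20,0,0,1],[0,0,0,0,1]]])

```text
clock: 7.6
eef_pos: [0.5476, -0.269, 0.3084]
ee_rot: [0.0, 0.996, 0.085, -0.0]
contact_force: [0.7, -0.1, -1.7]
grip_width: 0.023
```

```bash
python3 - <<'E'
from h import *
a=shot('scene');cv2.imwrite('pics/g2.png',cv2.resize(a[40:160,180:300,::-1],(600,600),interpolation=cv2.INTER_CUBIC));print(get_state()['eef_pos'],get_state()['ee_rot'])
E
```

```text
[ 0.54827472 -0.26645068  0.30844449] [-1.75430216e-04  9.96293020e-01  8.60243335e-02  3.85177108e-05]
```

View pics/g2.png

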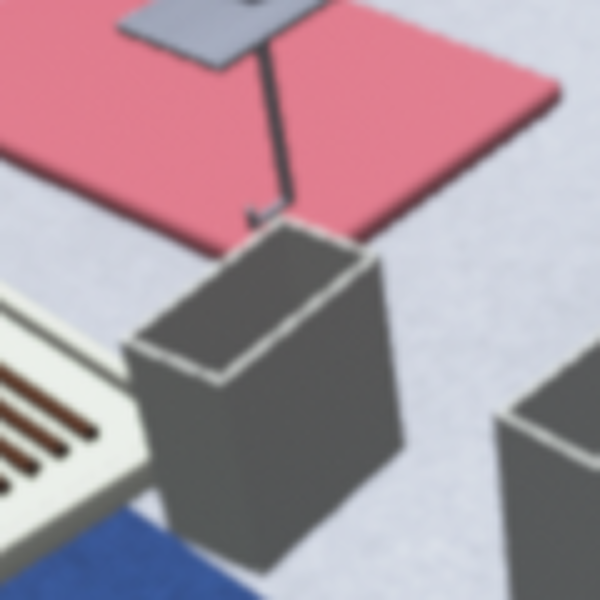

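```bash
python3 - <<'E'
from h import *
q=lambda x,y,z:onz('scene',180+(x+.5)/5-.5,40+(y+.5)/5-.5,z)
c=np.array([q(*p,.13) for p in((122,345),(220,385),(381,258),(285,217))]);print(c,c.mean(0))
print(q(288,203,.160),q(252,210,.173))
E
```

```text
[[ 0.65753903 -0.27477651  0.13      ]
 [ 0.64625326 -0.21451442  0.13      ]
 [ 0.52190231 -0.23234237  0.13      ]
 [ 0.53007585 -0.29732261  0.13      ]] [ 0.58894261 -0.25473898  0.13      ]
[ 0.54821326 -0.26818541  0.16      ] [ 0.57625136 -0.26056486  0.173     ]
```

>>> play_rows(increments=[[[1,2,-20,0,1],[0,0,-20,0,1],[0,0,-20,0,1],[0,0,-20,0,1],[0,0,-20,0,1],[0,0,-15,0,1],[0,0,-10,0,1],[0,0,0,0,1]]])

```text
clock: 8.45
eef_pos: [0.5491, -0.2627, 0.1822]
ee_rot: [-0.001, 0.996, 0.087, -0.001]
contact_force: [0.2, 0.0, -0.9]
grip_width: 0.0232
```

```bash
python3 - <<'E'
from h import *
s=get_state();print(s['eef_pos'],s['contact_force'],s['moment'])
E
```

```text
[ 0.54910799 -0.26266805  0.18218643] [ 0.17512065  0.00882097 -0.94053268] [ 0.04831457  0.04783094 -0.00048051]
```

>>> play_rows(increments=[[[4,0.5,0,0,1],[4,0.5,0,0,1],[4,0.5,0,0,1],[4,1,0,0,1],[4,1,0,0,1],[4,0.5,0,0,1],[4,1,0,0,1],[0,0,0,0,1]]])

```text
clock: 9.25
eef_pos: [0.5779, -0.2583, 0.1832]
ee_rot: [-0.0, 0.996, 0.087, 0.0]
contact_force: [-0.0, -0.8, -1.0]
grip_width: 0.0234
```

>>> play_rows(increments=[[[0,0,4,0,1],[0,0,4,0,1],[0,0,4,0,1],[0,0,4,0,1],[0,0,4,0,1],[0,0,4,0,1],[0,0,0,0,1],[0,0,0,0,1]]])

```text
clock: 10.05
eef_pos: [0.5773, -0.2587, 0.2072]
ee_rot: [0.0, 0.996, 0.087, -0.0]
contact_force: [-0.6, -0.0, -3.7]
grip_width: 0.0232
```

```bash
python3 - <<'E'
from h import *
b=shot('top');cv2.imwrite('pics/g3.png',cv2.resize(b[165:285,430:550,::-1],(600,600),interpolation=cv2.INTER_CUBIC));s=get_state();print(s['eef_pos'],s['contact_force'],s['moment'])
E
```

```text
[ 0.57727053 -0.2586287   0.20712384] [-0.08287677  0.84492903 -2.69057874] [ 0.02441609  0.02409423 -0.0063535 ]
```

View pics/g3.png

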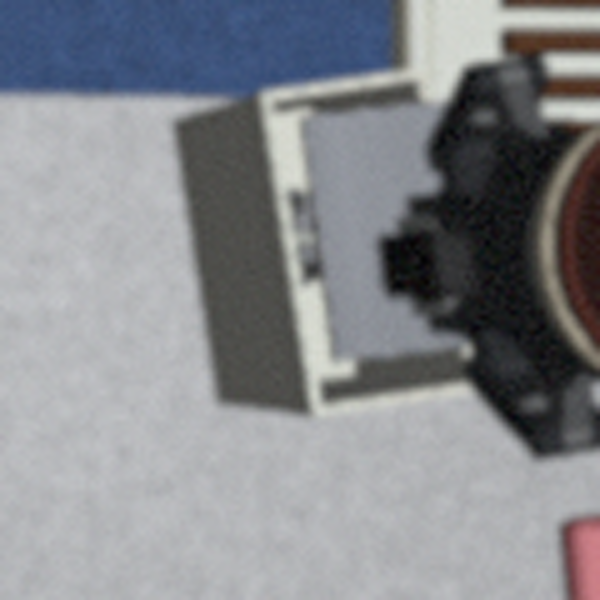

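>>> play_rows(increments=[[[0,0,6,0,1],[0,0,8,0,1],[0,0,10,0,1],[0,0,10,0,1],[0,0,10,0,1],[0,0,10,0,1],[0,0,10,0,1],[0,0,10,0,1]]])

```text
clock: 10.9
eef_pos: [0.5774, -0.2587, 0.2822]
ee_rot: [0.0, 0.996, 0.087, 0.0]
contact_force: [-0.9, -0.2, -3.7]
grip_width: 0.023
```

>>> play_rows(increments=[[[0,0,10,0,1],[0,0,10,0,1],[0,0,10,0,1],[0,0,10,0,1],[0,0,10,0,1],[0,0,10,0,1],[0,0,6,0,1],[0,0,4,0,1]]])

```text
clock: 11.7
eef_pos: [0.5775, -0.2587, 0.352]
ee_rot: [0.0, 0.996, 0.087, 0.0]
contact_force: [-0.5, 0.5, -3.2]
grip_width: 0.0233
```

>>> play_rows(increments=[[[0,0,4,0,1],[0,0,4,0,1],[0,0,0,0,1],[0,0,0,0,1]]])

```text
clock: 12.1
eef_pos: [0.5773, -0.2586, 0.3591]
ee_rot: [-0.0, 0.996, 0.087, -0.0]
contact_force: [-0.7, -0.5, -3.3]
grip_width: 0.0234
```

```bash
python3 - <<'E'
from h import *
b=shot('scene');cv2.imwrite('pics/g4.png',cv2.resize(b[0:150,180:330,::-1],(600,600),interpolation=cv2.INTER_CUBIC));s=get_state();print(s['eef_pos'],s['contact_force'],s['moment'])
E
```

```text
[ 0.57730759 -0.25863316  0.35900043] [ 0.67304597  0.89164484 -3.09400587] [-0.05558386  0.03823683 -0.0547696 ]
```

View pics/g4.png

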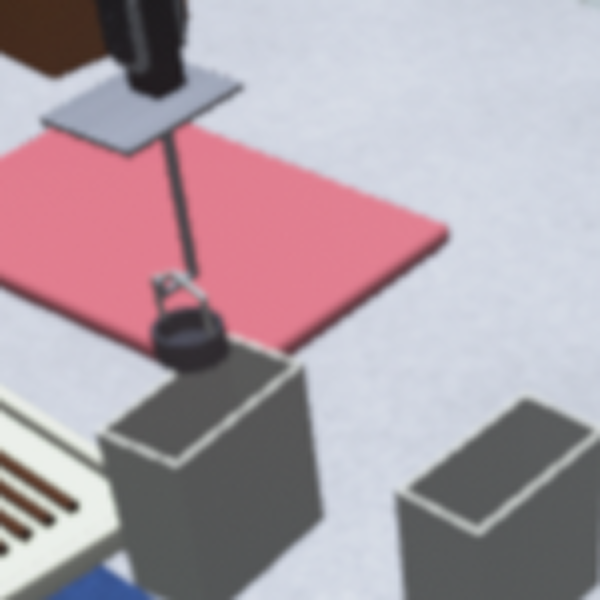

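>>> play_rows(increments=[[[-1,4,0,0,1],[-1,8,0,0,1],[-1,12,0,0,1],[-1,15,0,0,1],[-1,18,0,0,1],[-1,20,0,0,1],[-1,20,0,0,1],[-1,20,0,0,1]]])

```text
clock: 12.95
eef_pos: [0.5692, -0.139, 0.3595]
ee_rot: [-0.0, 0.996, 0.087, 0.0]
contact_force: [-0.9, -0.1, -2.5]
grip_width: 0.0232
```

>>> play_rows(increments=[[[-1,20,0,0,1],[-1,20,0,0,1],[-1,20,0,0,1],[-1,20,0,0,1],[-1,20,0,0,1],[-1,20,0,0,1],[-1,20,0,0,1],[-1,20,0,0,1]]])

```text
clock: 13.75
eef_pos: [0.5607, 0.0209, 0.3596]
ee_rot: [0.0, 0.996, 0.088, 0.0]
contact_force: [0.4, -0.9, -3.0]
grip_width: 0.0231
```

>>> play_rows(increments=[[[-1,20,0,0,1],[-1,18,0,0,1],[-1,15,0,0,1],[-1,12,0,0,1],[-1,10,0,0,1],[-1,7,0,0,1],[-1,4,0,0,1],[-1,2,0,0,1]]])

```text
clock: 14.55
eef_pos: [0.5534, 0.1064, 0.3593]
ee_rot: [0.0, 0.996, 0.087, -0.0]
contact_force: [-0.0, 0.2, -3.0]
grip_width: 0.0231
```

>>> play_rows(increments=[[[0,0,-4,0,1],[0,0,-8,0,1],[0,0,-12,0,1],[0,0,-14,0,1],[0,0,-14,0,1],[0,0,-14,0,1],[0,0,-14,0,1],[0,0,-14,0,1]]])

```text
clock: 15.35
eef_pos: [0.5533, 0.1063, 0.264]
ee_rot: [0.0, 0.996, 0.087, -0.0]
contact_force: [-1.0, -0.2, -1.9]
grip_width: 0.0228
```

>>> play_rows(increments=[[[0,0,-12,0,1],[0,0,-12,0,1],[0,0,-10,0,1],[0,0,-8,0,1],[0,0,-6,0,1],[0,0,-4,0,1],[0,0,-3,0,1],[0,0,-2,0,1]]])

```text
clock: 16.15
eef_pos: [0.5535, 0.1064, 0.2083]
ee_rot: [-0.0, 0.996, 0.087, 0.0]
contact_force: [0.4, -0.3, -2.2]
grip_width: 0.0231
```

>>> play_rows(increments=[[[0,0,-3,0,1],[0,0,-3,0,1],[0,0,-3,0,1],[0,0,-3,0,1],[0,0,-3,0,1],[0,0,-3,0,1],[0,0,-3,0,1],[0,0,-2,0,1]]])

```text
clock: 16.95
eef_pos: [0.5533, 0.1063, 0.185]
ee_rot: [0.0, 0.996, 0.087, -0.0]
contact_force: [0.4, -0.2, -1.7]
grip_width: 0.0227
```

```bash
python3 - <<'E'
from h import *
a=shot('scene');b=shot('top')
f=lambda i,y0,y1,x0,x1,s:cv2.resize(i[y0:y1,x0:x1,::-1],(400,400),interpolation=cv2.INTER_CUBIC)
A=f(a,130,250,290,410,4);B=f(b,170,270,260,360,4)
cv2.imwrite('pics/g5.png',np.hstack([A,B]));s=get_state();print(s['eef_pos'],s['contact_force'],s['moment'])
E
```

```text
[0.55322224 0.10631078 0.18496758] [ 0.92724542 -0.83752579 -1.14227034] [ 0.04992997 -0.08039585  0.02263757]
```

View pics/g5.png

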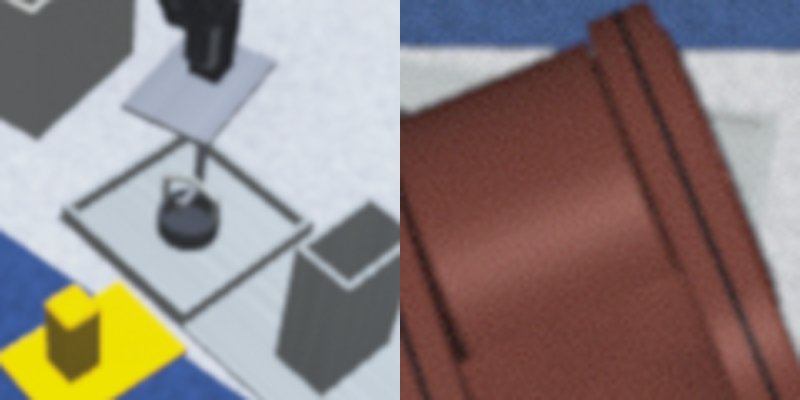

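>>> play_rows(increments=[[[0,0,-2.5,0,1],[-2,-0.4,0,0,1],[-4,-0.7,0,0,1],[-5,-0.9,0,0,1],[-6,-1,0,0,1],[-6,-1,0,0,1],[-7,-1,0,0,1],[-10,-2,0,0,1]]])

```text
clock: 17.85
eef_pos: [0.5128, 0.0994, 0.1829]
ee_rot: [-0.0, 0.996, 0.087, 0.0]
contact_force: [-0.8, 0.2, -1.6]
grip_width: 0.023
```

```bash
python3 - <<'E'
from h import *
a=shot('scene')
cv2.imwrite('pics/g6.png',cv2.resize(a[130:250,290:410,::-1],(600,600),interpolation=cv2.INTER_CUBIC));s=get_state();print(s['eef_pos'],s['contact_force'],s['moment'])
E
```

```text
[0.51126649 0.0991139  0.18270493] [-1.15443569  1.15786995 -1.63368381] [ 0.05606346  0.04633775 -0.02729613]
```

View pics/g6.png

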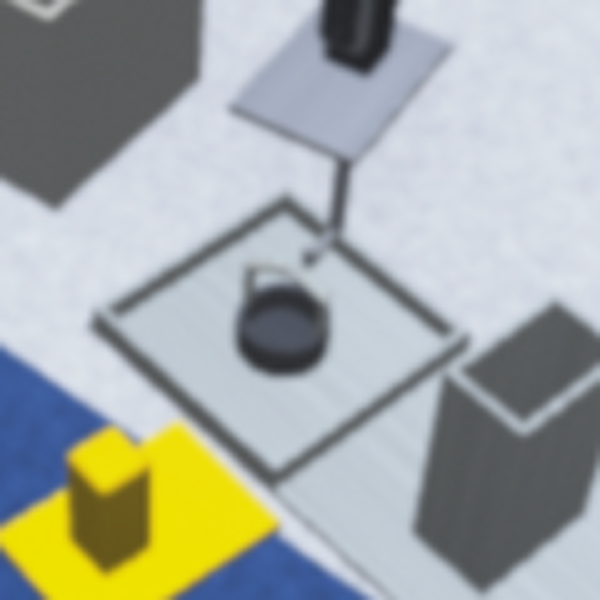

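>>> play_rows(increments=[[[0,0,12,0,1],[0,0,18,0,1],[0,0,20,0,1],[0,0,20,0,1],[0,0,20,0,1],[0,0,20,0,1],[0,0,15,0,1],[0,0,10,0,1]]])

```text
clock: 18.7
eef_pos: [0.5138, 0.0996, 0.3196]
ee_rot: [0.0, 0.996, 0.087, 0.001]
contact_force: [-0.8, 0.5, -1.6]
grip_width: 0.0233
```

>>> play_rows(increments=[[[7,15,0,-0.04,1],[9,22,0,-0.05,1],[9,25,0,-0.05,1],[9,25,0,-0.05,1],[9,25,0,-0.05,1],[9,23,0,-0.05,1],[9,20,0,-0.043,1],[0,0,0,0,1]]])

```text
clock: 19.5
eef_pos: [0.5741, 0.2574, 0.3169]
ee_rot: [-0.001, 0.997, -0.078, -0.001]
contact_force: [-0.7, -0.9, -1.7]
grip_width: 0.0232
```

>>> play_rows(increments=[[[0,0,0,0,1],[0,0,0,0,1]]])

```text
clock: 19.7
eef_pos: [0.5744, 0.2534, 0.3177]
ee_rot: [0.0, 0.997, -0.08, -0.0]
contact_force: [0.8, -0.3, -2.1]
grip_width: 0.0235
```

```bash
python3 - <<'E'
from h import *
s=get_state();q=s['ee_rot'];print(s['eef_pos'],2*np.arctan2(q[2],q[1]))
E
```

```text
[0.57444676 0.2533855  0.31769717] -0.1594346032145883
```

>>> play_rows(increments=[[[0,0.5,-15,0,1],[0,0,-20,0,1],[0,0,-20,0,1],[0,0,-20,0,1],[0,0,-20,0,1],[0,0,-20,0,1],[0,0,-15,0,1],[0,0,-10,0,1]]])

```text
clock: 20.5
eef_pos: [0.5739, 0.2539, 0.176]
ee_rot: [0.001, 0.997, -0.08, -0.001]
contact_force: [0.4, -0.4, -1.5]
grip_width: 0.0234
```

>>> play_rows(increments=[[[0,0,-6,0,1],[0,0,-4,0,1],[0,0,-3,0,1],[0,0,-2,0,1],[0,0,-2,0,1],[0,0,-1,0,1],[0,0,0,0,1],[0,0,0,0,1]]])

```text
clock: 21.3
eef_pos: [0.5744, 0.2549, 0.1599]
ee_rot: [-0.0, 0.997, -0.079, 0.0]
contact_force: [-0.4, 0.0, -2.3]
grip_width: 0.0233
```

>>> play_rows(increments=[[[0,0,-1,0,1],[0,0,0,0,1],[0,0,0,0,1]]])

```text
clock: 21.6
eef_pos: [0.5746, 0.2549, 0.1592]
ee_rot: [-0.0, 0.997, -0.079, 0.0]
contact_force: [-1.4, -0.3, 2.2]
grip_width: 0.0233
```

>>> play_rows(increments=[[[0,0,0,0,0.65],[0,0,0,0,0.6],[0,0,0,0,0.5],[0,0,0,0,0.3],[0,0,0,0,0],[0,0,0,0,0],[0,0,0,0,0],[0,0,0,0,0]]])

```text
clock: 22.4
eef_pos: [0.5744, 0.2549, 0.1588]
ee_rot: [0.0, 0.997, -0.079, -0.0]
contact_force: [0.1, -0.3, -1.1]
grip_width: 0.0854
```

>>> play_rows(increments=[[[0,0,5,0,0],[0,0,15,0,0],[0,0,25,0,0],[0,0,25,0,0],[0,0,25,0,0],[0,0,25,0,0],[0,-30,20,0,0],[0,-30,10,0,0]]])

```text
clock: 23.2
eef_pos: [0.5744, 0.1958, 0.3123]
ee_rot: [-0.001, 0.997, -0.078, 0.002]
contact_force: [-0.5, -0.5, 0.2]
grip_width: 0.0853
```

>>> play_rows(increments=[[[0,-40,0,0,0],[0,-40,0,0,0],[0,-40,0,0,0],[0,-40,0,0,0],[0,-40,0,0,0],[0,-40,0,0,0],[0,-40,0,0,0],[0,-30,0,0,0]]])

```text
clock: 24.0
eef_pos: [0.5741, -0.1179, 0.3103]
ee_rot: [0.0, 0.997, -0.08, 0.001]
contact_force: [0.9, 0.5, -0.4]
grip_width: 0.0855
```

```bash
python3 - <<'E'
from h import *
a=shot('scene');b=shot('top')
f=lambda i,y0,y1,x0,x1,w:cv2.resize(i[y0:y1,x0:x1,::-1],(w,400),interpolation=cv2.INTER_CUBIC)
A=f(a,160,280,300,435,0 or 300);B=f(b,175,265,210,322,498)
B=f(b,170,265,210,360,500)
cv2.imwrite('pics/g7.png',np.hstack([A,B]));s=get_state();print(s['eef_pos'],s['contact_force'],s['grip_width'])
E
```

```text
[ 0.57388086 -0.1208649   0.30977073] [ 0.34500234 -0.29060223 -0.23700546] 0.08536683748079266
```

View pics/g7.png

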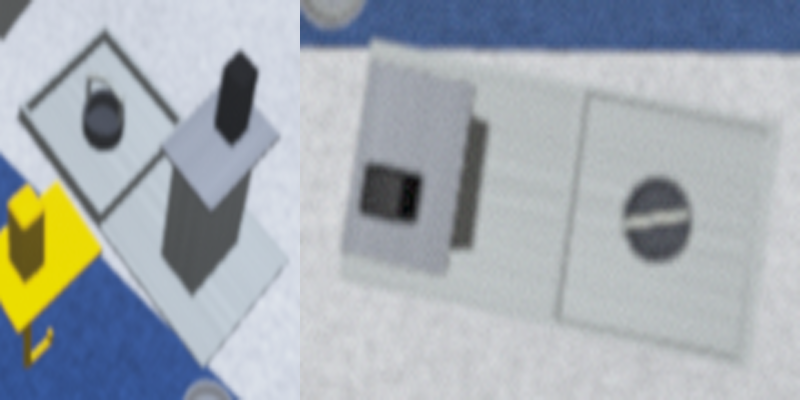

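The last picture shows the basket upright near the tray's centre (at about 658,220 in the composite). The picker's plate is flat on the holder rim, and the arm is clear of everything. I'm handing in.

>>> play_rows(increments=[[[0,0,0,0,0],[0,0,0,0,0],[0,0,0,0,0]]])

```text
clock: 24.4
eef_pos: [0.5746, -0.1135, 0.3094]
ee_rot: [-0.0, 0.997, -0.078, 0.0]
contact_force: [0.8, -0.7, -0.2]
grip_width: 0.0852
```

```bash
python3 -c "
from plant import *
print(job_done(),get_state()['clock'])"
```

```text
the job is handed in; nothing more can be done
the job is handed in; nothing more can be done
```

I took the picker from its holder and hooked the round basket by its bail. I lifted it clear of the canister, to an estimated height of about 0.165 m. I then set it down in the tray, hung the picker back in the holder and handed the job in at about 24.4 s.

- **Basket:** the last pictures show it upright near the tray's centre and off the hook. The gripper held only the picker's handle throughout.
- **Picker:** its plate lies flat on the holder rim. I released it at the same tool height at which I first gripped it, within about 1 mm.
- **Arm:** it is clear of everything, with the gripper open.
- **Disagreement:** the two cameras placed the canister and caddy 1 to 5 mm apart. I averaged the two for the canister and used the top camera for the caddy; this caused no trouble.
- **Not checked:** I judged the final positions by eye rather than measuring them against the limits, and handing in gave no verdict.

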